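# Set out the small supplies by height

## Robot

A 6-joint arm with a two-finger parallel gripper is mounted at the origin on a cart in front of the work surface, level with it; the furniture and walls round the work are solid. World frame = base frame: x ahead of the robot, y to its left, z up, the work surface at z = 0. Lengths are in m, angles in rad, forces in N, time in s.
With the tool pointing down it reaches from about 0.4 to 0.825 m from the base axis. Payload 7 kg.
Tool frame: the origin (TCP) lies between the finger pads; the fingertips stand 11 mm ahead of it and the grasp point (between the pads) lies 8 mm behind it (arm.tips_ahead is the distance from the TCP to the fingertips, in m); z points along the fingers, x is the direction in which the jaws open and shut, and the axes are right-handed (so a half turn about z gives the same grasp; the last joint's range is limited). The gripper opens to 88 mm and grips with 3 to 60 N. Pads are 19 mm wide; open, the fingers measure 130 mm over their backs; the gripper's body (78 mm by 193 mm) begins 47 mm behind the grasp point.
Start: joints at [1.525, 0.359, 0.012, 0, -1.224, -0.288], TCP at [0.221, 0.638, 0.238] pointing down, gripper open.
Joint ranges: [-3.07, 3.07], [-1.43, 2.12], [-1.02, 1.25], [-3.03, 1.67], [-3.05, -0], [-3.03, 3.03]. Speed limits (rad/s): [2.39, 2.39, 3.01, 3.14, 3.14, 3.14].

## Interface

Orientations are given as [roll, pitch, yaw] about the fixed x, y, z axes, in that order (R = Rz(yaw) Ry(pitch) Rx(roll)).
In Python, from station import arm, optics, finder gives the robot as it stands. The module is installed in compiled form; this text tells all that it offers.
- The arm moves only by the tool apply_moves, never from a script. Its argument "increments" is one flat list of numbers, 6 for each row, row after row: the shift along the world's x, y, z in m, then the turn, a rotation vector about the world's x, y, z in rad. In form: [tx, ty, tz, rx, ry, rz, tx, ty, tz, rx, ry, rz, ...]. A call has 1 to 20 rows; each row shifts and turns the pose as measured when the row begins; what a row does not reach is not made up. A row lasts 1/12 s, in which the tool goes at most 41.7 mm and 7.16 degrees, less where a joint would pass 70% of its speed; a pose out of reach is approached as far as the arm can. A call with a gripper value outside its range is refused whole. "hand" is the closure, from 0 (fully open) to 1 (shut), set as the call begins (left out, the last holds). The fingers move at their own pace and stop on an object; "force" is the grip in N (left out, the last holds). Time passes only in rows, so rows that do not move let the fingers close. It gives the time, the measured TCP pose, the force and the opening at its end, in the units of the state.
- arm.get_state(): the state, without advancing time (a new reading comes with each control period).
- optics.grab_frame(name): name is "scene" or "top" or "wrist"; returns the picture (420x560x3 uint8, red, green, blue); there is no depth.
- optics.camera_model(name): a dict with "fx", "fy", "cx", "cy" (pixels), "world_to_cam" (4x4, takes a point from world to camera coordinates); the wrist camera has in their place "T_tool_cam" (4x4, takes a point from camera to tool coordinates, whose origin is the TCP and whose axes are the tool frame's). Camera axes: x right, y up, looking along -z (the intrinsics and any distortion apply to the point x, -y, -z); pixel columns grow to the right and rows downward; lengths in m; the calibration is good to about 2 mm. A picture is of the moment at which its call begins: read the wrist's pose just before it. camera_model takes no time and is no camera call.
- arm.job_done(): hands the job in, once; it reports no verdict.
Trained networks look in the newest picture that a camera, given by its name, has taken for a name from the list of things; names that differ only in an ending like _2 or _b are one class to them, and where a whole thing is asked for, a point or a joint stands for the part that bears it (a point fixed in the world has none). Each returns a list of dicts, best first, with "conf" (0 to 1); they miss things now and then, are a little off and sometimes report something else, mostly with a low value. They report only what shows in the picture. A call takes as long as a camera call.
- finder.find_in(camera, name): "box" ([left, top, right, bottom] in pixels, round what is visible of it).
- finder.landmark_of(camera, name): "point" ([column, row] in pixels: a listed point, or the origin of a listed thing).
The state is a dict: "t": time; "q": joint angles; "qd": joint speeds; "joint_efforts": joint torques, N m; "eef_pos": TCP position; "ee_rot": TCP orientation; "force": force on the tool from outside, world axes, zero at the start; "moment": the same for the moment, N m; "width": finger opening in m.
Only numpy, scipy, OpenCV 4.12 (cv2) and the standard library are available. Lean on these libraries where they do the work, as an engineer would, in place of code of your own. Each camera call takes 0.05 s, during which the arm holds its last target. There are 200 camera calls.

## Task

Set the glue stick, the rubber stamp, the big binder clip and the staple box out on the four black mats of the wooden supply board in order of height, the tallest on the mat next to the steel end post and the shortest on the mat farthest from it. Stand each one upright as it stands now, centred on its own mat, and let go of it.

Things in the scene. Friction and masses are not known exactly. Their poses are not given: they have to be found in the camera images.
- glue_stick: glue stick standing on end, round, 26 mm in diameter and 88 mm tall, white barrel with a dark grey cap; origin at the centre of its underside, z up along the stick. About 40 g
- rubber_stamp: brown wooden rubber stamp, 65 mm tall: a foot block 20 mm (its x) by 48 mm (its y) and 12 mm high, with an upright turned round handle above it, at most 20 mm thick, best gripped about 48 mm above the underside; origin at the centre of its underside, z up. About 60 g
- binder_clip: black spring binder clip standing on its flat spine, 36 mm tall with its two bright wire arms up; the black body is 18 mm thick (its x), 32 mm long (its y) and 18 mm high; the arms above it span 32 mm in x and 18 mm in y, so grip it low by the two ends of the black body, closing along its y; rigid; origin at the centre of its underside, z up. About 30 g
- staples_box: closed cardboard box of staples, white and blue-grey, lying flat: 36 mm (its x) by 52 mm (its y) and 18 mm tall; grip it across the 36 mm; origin at the centre of its underside, z up. About 60 g
- board: fixed low wooden board on the worktop, 74 mm (its x) by 330 mm (its y, the row's direction) and 6 mm thick, carrying the four mats in a row at 75 mm spacing; origin at the centre of its underside, z up. A wall cabinet hangs over the worktop behind the board: underside 0.55 m above the worktop, front face at world x = 0.61, so keep the wrist low over the board (lifting things about 0.1 m is enough)
- mat_1: black square rubber mat, 60 x 60 x 3 mm, fixed on the board with its top 9 mm above the worktop; origin at the centre of its underside, axes as the board's. The end mat on the board's +y side, 112.5 mm from the board's centre
- mat_2: black square rubber mat, 60 x 60 x 3 mm, fixed on the board with its top 9 mm above the worktop; origin at the centre of its underside, axes as the board's. Next to mat_1, 37.5 mm to the +y side of the board's centre
- mat_3: black square rubber mat, 60 x 60 x 3 mm, fixed on the board with its top 9 mm above the worktop; origin at the centre of its underside, axes as the board's. Between mat_2 and mat_4, 37.5 mm to the -y side of the board's centre
- mat_4: black square rubber mat, 60 x 60 x 3 mm, fixed on the board with its top 9 mm above the worktop; origin at the centre of its underside, axes as the board's. The end mat on the board's -y side, 112.5 mm from the board's centre
- end_post: upright steel post with a knob, 18 mm across and 46 mm tall, fixed on the board near one of its two ends (either one; the other end has only a flat screw head 3 mm high), 41.5 mm outward from the centre of the mat next to it; origin at the centre of its underside, 6 mm above the worktop

How it is judged:
By the outcome, as a careful person would: the job done as asked, in the order asked, and still so for the second after the job is handed in, with the robot touching nothing.
It also fails if it takes over 99 s, if anything falls off the work surface, if the arm or the gripper's body presses on something with over 40 N, if the wrist force passes 120 N, or if a joint passes its speed limit or range.

## Working session

There is one attempt and no reset: what is moved stays moved. The work goes in short steps, Python scripts to look and compute and a tool call to move; the robot and the scene stay as the last step left them, time stands still between calls to the robot, and variables do not carry over. Pictures are saved under pics/ and viewed, about 12 in all and at most 16, crops included, and the job is handed in when it is done.

Besides the shell and the picture viewer there is one more tool, called as name(argument=value, ...), one argument or row to a line, values as JSON. apply_moves: Moves the arm, as the interface text tells. Its arguments: {"type":"object","properties":{"increments":{"type":"array"},"hand":{"type":"number"},"force":{"type":"number"}},"required":["increments"]}

```bash
mkdir -p pics
cat > h.py <<'E'
import numpy as np, cv2
from station import arm, optics, finder
def ray(cam,p):
    m=optics.camera_model(cam); d=np.array([(p[0]-m['cx'])/m['fx'],-(p[1]-m['cy'])/m['fy'],-1.])
    if 'world_to_cam' in m: T=np.linalg.inv(np.array(m['world_to_cam']))
    else:
        from scipy.spatial.transform import Rotation as R
        s=arm.get_state(); W=np.eye(4); W[:3,:3]=R.from_euler('xyz',s['ee_rot']).as_matrix(); W[:3,3]=s['eef_pos']; T=W@np.array(m['T_tool_cam'])
    return T[:3,3],T[:3,:3]@d
def at(cam,p,z):
    o,d=ray(cam,p); return o+d*(z-o[2])/d[2]
def proj(cam,P):
    m=optics.camera_model(cam); c=np.array(m['world_to_cam'])@np.r_[P,1]
    return [m['cx']+m['fx']*c[0]/-c[2], m['cy']-m['fy']*c[1]/-c[2]]
def save(cam,n):
    im=optics.grab_frame(cam); cv2.imwrite('pics/'+n+'.png',im[:,:,::-1]); return im
E
python3 - <<'E'
from h import *
s=arm.get_state(); print(s['ee_rot'],s['width'],arm.tips_ahead)
print({k:(v if not 'cam' in k else np.round(v,3).tolist()) for k,v in optics.camera_model('top').items()})
a=save('top','t0'); b=save('scene','s0')
for c in ('top','scene'):
  for n in ['glue_stick','rubber_stamp','binder_clip','staples_box','board','mat_1','end_post']:
    z={'board':0,'mat_1':.006,'end_post':.006}.get(n,0)
    for r in finder.landmark_of(c,n)[:4]:
        print(c,n,round(r['conf'],2),np.round(r['point']),np.round(at(c,r['point'],z),3))
E
```

```text
[-3.14143576e+00 -1.62969670e-03 -1.90473581e+00] 0.08749583840584019 0.011
{'fx': 506.8392252893725, 'fy': 506.8392252893725, 'cx': 277.8795556739727, 'cy': 211.66676275503664, 'world_to_cam': [[0.002, -1.0, -0.003, -0.037], [0.974, 0.001, 0.228, -0.51], [-0.228, -0.003, 0.974, -0.882], [0.0, 0.0, 0.0, 1.0]]}
top glue_stick 0.66 [192. 247.] [0.452 0.13  0.   ]
top glue_stick 0.56 [302. 196.] [ 0.556 -0.084  0.   ]
top rubber_stamp 0.68 [247. 246.] [0.455 0.023 0.   ]
top binder_clip 0.73 [138. 244.] [0.458 0.236 0.   ]
top binder_clip 0.43 [247. 250.] [0.447 0.024 0.   ]
top staples_box 0.57 [342. 248.] [ 0.452 -0.162  0.   ]
top board 0.76 [247. 200.] [0.548 0.025 0.   ]
top mat_1 0.95 [228. 198.] [0.55  0.063 0.006]
top mat_1 0.91 [264. 198.] [ 0.549 -0.009  0.006]
top mat_1 0.72 [301. 198.] [ 0.549 -0.082  0.006]
top mat_1 0.69 [186. 199.] [0.548 0.146 0.006]
top end_post 0.55 [170. 199.] [0.547 0.177 0.006]
scene rubber_stamp 0.75 [268. 249.] [0.459 0.026 0.   ]
scene binder_clip 0.51 [172. 298.] [0.456 0.239 0.   ]
scene staples_box 0.78 [335. 215.] [ 0.458 -0.163  0.   ]
scene board 0.81 [240. 226.] [0.552 0.031 0.   ]
scene mat_1 0.68 [193. 246.] [0.553 0.146 0.006]
scene mat_1 0.67 [258. 217.] [ 0.551 -0.014  0.006]
scene mat_1 0.65 [227. 229.] [0.556 0.063 0.006]
scene mat_1 0.62 [282. 204.] [ 0.557 -0.088  0.006]
scene end_post 0.58 [182. 254.] [0.542 0.177 0.006]
```

Run:
```python
import cv2
a=cv2.imread('pics/t0.png')[165:285,100:380]; cv2.imwrite('pics/t0c.png',cv2.resize(a,None,fx=2.85,fy=2.85,interpolation=cv2.INTER_CUBIC))
a=cv2.imread('pics/s0.png')[150:350,120:380]; cv2.imwrite('pics/s0c.png',cv2.resize(a,None,fx=3,fy=3,interpolation=cv2.INTER_CUBIC))
```

```text
(no output)
```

View pics/t0c.png

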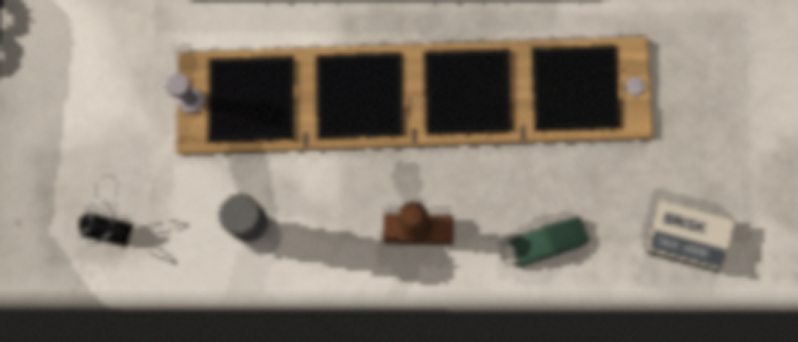

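View pics/s0c.png

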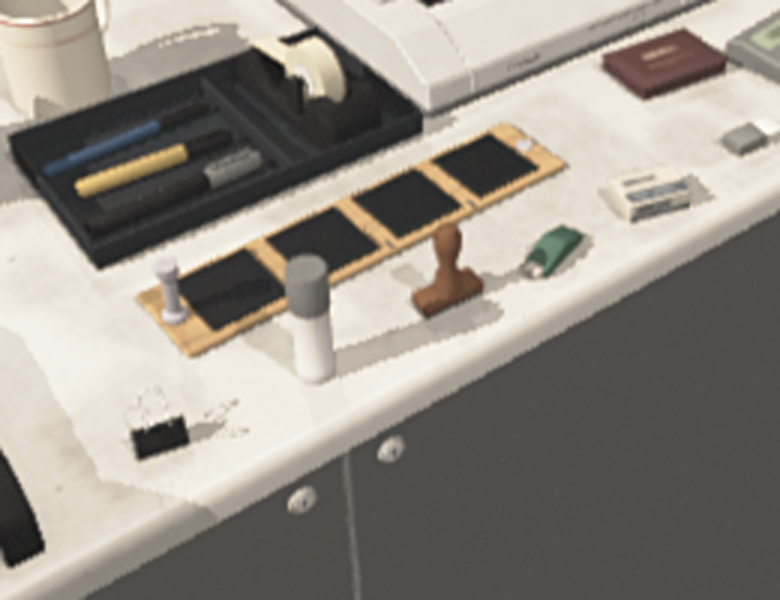

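The scene is clear in both pictures: the post is at the left (+y) end, at crop (185,92), and the flat screw is at the right. The order left to right is therefore glue on mat_1, stamp on mat_2, clip on mat_3, box on mat_4. The green item is a distractor. Next I measure accurately by segmentation.

```bash
cat >> h.py <<'E'
def blobs(cam,mask,z,lo=60):
    n,l,st,c=cv2.connectedComponentsWithStats(mask.astype(np.uint8))
    for i in range(1,n):
        if st[i,4]<lo: continue
        v,u=np.nonzero(l==i)
        W=np.array([at(cam,p,z)[:2] for p in zip(u,v)],np.float32)*1000
        r=cv2.minAreaRect(W); b=cv2.boxPoints(r)
        e=[b[1]-b[0],b[2]-b[1]]; L=max(e,key=np.linalg.norm); ang=np.degrees(np.arctan2(L[1],L[0]))%180
        print(st[i],'mean',W.mean(0).round(1),'rect',np.round(r[0],1),np.round(sorted(r[1]),1),'long axis deg',round(ang,1))
E
python3 - <<'E'
from h import *
im=cv2.imread('pics/t0.png'); g=im.astype(int); b,gr,r=g[...,0],g[...,1],g[...,2]
roi=np.zeros(im.shape[:2],bool); roi[178:272,100:380]=1
print('mats');blobs('top',roi&(g.max(2)<40),.009,200)
print('board');blobs('top',roi&(r-b>45)&(r>120),.006,50)
print('stamp(foot z=.012)');blobs('top',roi&(r-b>25)&(r<130)&(r>gr+15),.012)
print('clip');m=roi.copy();m[:,:120]=0;m[:,152:]=0;m[:232]=0;blobs('top',m&(g.max(2)<60),.018,20)
print('glue cap z=.088');m=roi.copy();m[:,:172]=0;m[:,200:]=0;m[:230]=0;blobs('top',m&(g.max(2)<112),.088,20)
o=im[225:265,320:365]; o2=im[225:265,120:160]; 
big=np.hstack([cv2.resize(x,(400,400),interpolation=cv2.INTER_NEAREST) for x in (o2,o)])
cv2.imwrite('pics/z.png',big)
cv2.imwrite('pics/t0full.png',im)
E
```

```text
mats
[250 183  29  28 767] mean [551.2  -8.8] rect [551.9  -9.1] [55.1 55.2] long axis deg 0.8
[288 182  29  28 765] mean [553.9 -83.7] rect [554.2 -84. ] [55.1 55.1] long axis deg 0.1
[212 185  29  28 765] mean [548.5  66.3] rect [548.6  65.8] [55.1 55.4] long axis deg 1.8Traceback (most recent call last):
  File "<stdin>", line 4, in <module>
  File "h.py", line 22, in blobs
    W=np.array([at(cam,p,z)[:2] for p in zip(u,v)],np.float32)*1000
                ~~^^^^^^^^^
  File "h.py", line 11, in at
    o,d=ray(cam,p); return o+d*(z-o[2])/d[2]
        ~~~^^^^^^^
  File "h.py", line 4, in ray
    m=optics.camera_model(cam); d=np.array([(p[0]-m['cx'])/m['fx'],-(p[1]-m['cy'])/m['fy'],-1.])
ValueError: time passes only in moves, steps and waits
```

```bash
cat > fix.py <<'E'
s=open('h.py').read()
s=s.replace("def ray(","import functools,pickle,os\n@functools.lru_cache\ndef cm(c):\n    f='cm_'+c+'.pkl'\n    if not os.path.exists(f): pickle.dump(optics.camera_model(c),open(f,'wb'))\n    return pickle.load(open(f,'rb'))\n@functools.lru_cache\ndef gs(): return arm.get_state()\ndef ray(",1).replace("m=optics.camera_model(cam)","m=cm(cam)").replace("s=arm.get_state();","s=gs();")
open('h.py','w').write(s)
E
python3 fix.py
python3 - <<'E'
from h import *
im=cv2.imread('pics/t0.png'); g=im.astype(int); b,gr,r=g[...,0],g[...,1],g[...,2]
roi=np.zeros(im.shape[:2],bool); roi[178:272,100:380]=1
print('mats');blobs('top',roi&(g.max(2)<50),.009,200)
print('board');blobs('top',roi&(r-b>45)&(r>120),.006,50)
print('stamp(foot z=.012)');blobs('top',roi&(r-b>25)&(r<130)&(r>gr+15),.012)
print('clip');m=roi.copy();m[:,:120]=0;m[:,152:]=0;m[:232]=0;blobs('top',m&(g.max(2)<60),.018,20)
print('glue cap z=.088');m=roi.copy();m[:,:172]=0;m[:,200:]=0;m[:230]=0;blobs('top',m&(g.max(2)<112),.088,20)
cv2.imwrite('pics/t0full.png',im)
E
```

```text
mats
[250 183  29  29 794] mean [551.4  -9.2] rect [551.3  -9.3] [55.4 56.9] long axis deg 0.8
[287 182  30  28 784] mean [554.  -83.6] rect [554.2 -83.1] [55.1 57. ] long axis deg 90.1
[212 184  29  29 801] mean [548.6  65.8] rect [548.8  65.6] [55.5 56.5] long axis deg 1.8
[173 186  30  28 804] mean [545.9 141.1] rect [545.9 141.1] [55.  58.1] long axis deg 90.1
board
[ 162  178  167   41 1933] mean [549.   21.1] rect [550.3  28.8] [ 73.4 328.6] long axis deg 92.0
stamp(foot z=.012)
[210 183  23  31  61] mean [541.2  86.8] rect [546.9  77.5] [40.6 64.4] long axis deg 8.0
[221 183  23  30  60] mean [555.8  42.3] rect [556.5  42.5] [32.7 70.9] long axis deg 34.2
[248 182  33  31 132] mean [553.4 -13.3] rect [550.4  -9.1] [61.  63.3] long axis deg 90.0
[166 184  39  35 148] mean [533.2 131.9] rect [542.1 145.7] [68.4 74.5] long axis deg 92.0
[234 236  25  14 253] mean [457.3  24.7] rect [459.6  24.5] [25.3 46.2] long axis deg 90.1
clip
[129 241  17  10 114] mean [453.3 232.8] rect [453.3 233.5] [13.9 32.6] long axis deg 77.6
glue cap z=.088
[178 234  20  19 255] mean [445.6 123.2] rect [444.7 122.4] [23.5 40. ] long axis deg 46.0
```

View pics/t0.png

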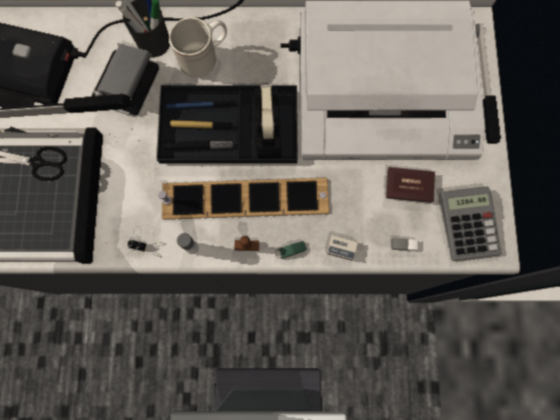

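The top view gives mats 1 to 4 at pixels (187,200), (226,198), (264,197) and (302,196). The tray is behind the board, clear of row 165. Board yaw is about 2° and the mat spacing comes out at 75 mm, as it must. I now move over the staple box.

apply_moves(
  increments=[0.0233,-0.0282,0,0,0,-0.0768,0.0233,-0.0282,0,0,0,-0.0768,0.0233,-0.0282,0,0,0,-0.0768,0.0233,-0.0282,0,0,0,-0.0768,0.0233,-0.0282,0,0,0,-0.0768,0.0233,-0.0282,0,0,0,-0.0768,0.0233,-0.0282,0,0,0,-0.0768,0.0233,-0.0282,0,0,0,-0.0768,0.0233,-0.0282,0,0,0,-0.0768,0.0233,-0.0282,0,0,0,-0.0768,0.0233,-0.0282,0,0,0,-0.0768,0.0233,-0.0282,0,0,0,-0.0768,-0.0035,-0.0355,-0.003,0,0,-0.0768,-0.0035,-0.0355,-0.003,0,0,-0.0768,-0.0035,-0.0355,-0.003,0,0,-0.0768,-0.0035,-0.0355,-0.003,0,0,-0.0768,-0.0035,-0.0355,-0.003,0,0,-0.0768,-0.0035,-0.0355,-0.003,0,0,-0.0768,-0.0035,-0.0355,-0.003,0,0,-0.0768,-0.0035,-0.0355,-0.003,0,0,-0.0768],
  hand=0.3,
)

```text
t: 2.47
eef_pos: [0.4798, -0.0079, 0.214]
ee_rot: [3.139, 0.008, 2.779]
force: [0.6, 0.5, 0.3]
width: 0.0613
```

apply_moves(
  increments=[-0.007,-0.03,-0.003,0,0,0.01,-0.007,-0.03,-0.003,0,0,0.01,-0.007,-0.03,-0.003,0,0,0.01,-0.007,-0.03,-0.003,0,0,0.01,-0.003,-0.03,-0.003,0,0,0.01,0,0,0,0,0,0,0,0,0,0,0,0],
)

```text
t: 3.05
eef_pos: [0.4442, -0.1708, 0.1999]
ee_rot: [3.137, 0.012, 2.82]
force: [-0.2, -0.2, -0.2]
width: 0.0616
```

Run:
```python
from h import *
print(arm.get_state()['eef_pos'],arm.get_state()['ee_rot']); print(np.round(cm('wrist')['T_tool_cam'],3),cm('wrist')['fx'])
im=save('wrist','w1')
for n in ('staples_box','mat_1','rubber_stamp'):
  for r in finder.landmark_of('wrist',n): print(n,r['conf'],np.round(r['point']),at('wrist',r['point'],.009 if n!='rubber_stamp' else 0).round(4))
```

```text
[ 0.44415953 -0.1707623   0.19993926] [3.13717955 0.0121351  2.81976867]
[[ 1.     0.     0.001  0.   ]
 [ 0.    -0.964 -0.266 -0.072]
 [ 0.001  0.266 -0.964 -0.148]
 [ 0.     0.     0.     1.   ]] 297.84673233577263
staples_box 0.64 [280. 202.] [ 0.4487 -0.1596  0.009 ]
mat_1 0.84 [242. 330.] [ 0.5529 -0.0093  0.009 ]
rubber_stamp 0.69 [317. 330.] [ 0.459   0.0288 -0.    ]
```

View pics/w1.png

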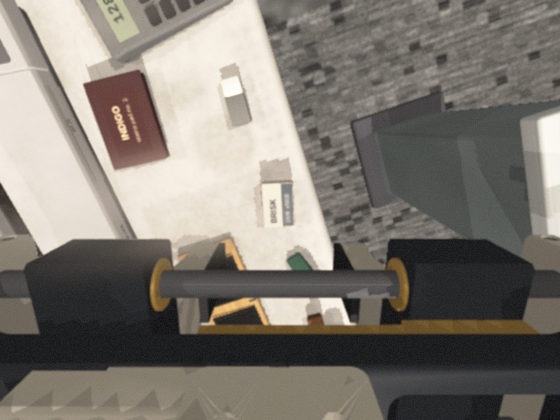

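The wrist view shows the staple box at about (278,203), nearly aligned with the tool. Mat_3's position from this view agrees with the top camera within 2 mm. I zoom in for the box corners.

Run:
```python
import cv2,numpy as np
a=cv2.imread('pics/w1.png')[170:240,245:310]; b=cv2.imread('pics/t0.png')[228:265,322:364]
cv2.imwrite('pics/z1.png',np.hstack([cv2.resize(a,(390,420),interpolation=cv2.INTER_CUBIC),cv2.resize(b,(400,420*1),interpolation=cv2.INTER_CUBIC)]))
```

```text
(no output)
```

View pics/z1.png

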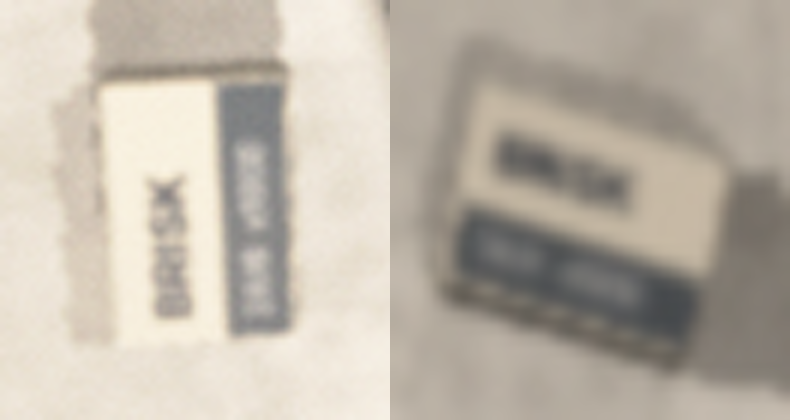

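Run:
```python
from h import *
w=[at('wrist',(245+x/6,170+y/6),.018) for x,y in((100,82),(284,82),(290,332),(118,340))]
t=[at('top',(322+(x-390)/9.52,228+y/11.35),.018) for x,y in((470,80),(725,160),(695,345),(460,275))]
for q in (w,t):
    q=np.array(q)[:,:2]*1000; r=cv2.minAreaRect(q.astype(np.float32)); print(q.round(1).tolist(),q.mean(0).round(1),r[1])
    d=[q[(i+1)%4]-q[i] for i in range(4)]; print([ (round(float(np.hypot(*v)),1),round(float(np.degrees(np.arctan2(v[1],v[0]))),1)) for v in d])
```

```text
[[461.8, -187.4], [429.2, -176.7], [442.9, -129.5], [475.2, -138.3]] [ 452.3 -158. ] (50.866798400878906, 34.31041717529297)
[(34.4, 161.9), (49.1, 73.8), (33.5, -15.2), (50.9, -105.2)]
[[473.2, -137.5], [459.5, -188.4], [428.2, -181.4], [439.9, -134.8]] [ 450.2 -160.5] (53.52649688720703, 32.89911651611328)
[(52.7, -105.0), (32.1, 167.3), (48.0, 75.9), (33.4, -4.7)]
```

apply_moves(
  increments=[0.0035,0.006,-0.025,0,0,0.025,0.0035,0.006,-0.025,0,0,0.025,0,0,-0.025,0,0,0,0,0,-0.025,0,0,0,0,0,-0.025,0,0,0,0,0,-0.025,0,0,0,0,0,-0.018,0,0,0,0,0,-0.01,0,0,0,0,0,0,0,0,0,0,0,0,0,0,0],
)

```text
t: 4.08
eef_pos: [0.4587, -0.1457, 0.019]
ee_rot: [3.135, 0.023, 2.895]
force: [-0.2, -0.9, 0.6]
width: 0.0612
```

```bash
cat > d.py <<'E'
import sys; from h import *
from scipy.spatial.transform import Rotation as R
x,y,z,yaw=map(float,sys.argv[1:5]); s=arm.get_state()
print('d',np.round(np.array([x,y,z])-s['eef_pos'],4),'rot',(R.from_euler('xyz',[np.pi,0,yaw])*R.from_euler('xyz',s['ee_rot']).inv()).as_rotvec().round(4),'F',np.round(s['force'],1),'w',s['width'],'q',np.round(s['q'],2))
E
python3 d.py .451 -.159 .014 2.871
```

```text
d [-0.0077 -0.0133 -0.005 ] rot [-0.0008  0.0245 -0.0244] F [-0.2 -0.9  0.6] w 0.061195245079755725 q [ 0.1   0.3  -0.69  0.   -0.56 -0.35]
```

apply_moves(
  increments=[-0.004,-0.007,-0.003,0,0.013,-0.013,0,0,0,0,0,0,0,0,0,0,0,0],
)

```text
t: 4.33
eef_pos: [0.4564, -0.1519, 0.0178]
ee_rot: [3.137, 0.013, 2.884]
force: [0.4, 0.4, -0.1]
width: 0.0613
```

```bash
python3 d.py .451 -.159 .014 2.871
```

```text
d [-0.0054 -0.0071 -0.0038] rot [-0.0009  0.0132 -0.0133] F [ 0.4  0.4 -0.1] w 0.06133599952547612 q [ 0.09  0.31 -0.68  0.   -0.57 -0.35]
```

apply_moves(
  increments=[-0.0055,-0.007,-0.004,0,0.013,-0.013,0,0,0,0,0,0,0,0,0,0,0,0],
)

```text
t: 4.58
eef_pos: [0.4517, -0.1598, 0.0152]
ee_rot: [3.14, 0.002, 2.87]
force: [0.2, -0.6, 0.6]
width: 0.0612
```

```bash
python3 d.py .451 -.159 .014 2.871
```

```text
d [-0.0007  0.0008 -0.0012] rot [-0.0011  0.0028  0.0014] F [ 0.2 -0.6  0.6] w 0.06122574618284902 q [ 0.07  0.31 -0.68 -0.   -0.57 -0.34]
```

Close to grip.

apply_moves(
  increments=[0,0,-0.001,0,0,0,0,0,0,0,0,0,0,0,0,0,0,0,0,0,0,0,0,0,0,0,0,0,0,0,0,0,0,0,0,0],
  hand=1,
  force=20,
)

```text
t: 5.08
eef_pos: [0.4518, -0.1602, 0.0147]
ee_rot: [3.139, 0.003, 2.868]
force: [0.7, -1.2, -0.5]
width: 0.0355
```

apply_moves(
  increments=[0,0,0.02,0,0,0,0,0,0.025,0,0,-0.097,0,0,0.02,0,0,-0.097,0,0,0.015,0,0,-0.097,0,0,0,0,0,-0.097,0,0,0,0,0,-0.097,0,0,0,0,0,-0.097,0,0,0,0,0,-0.097,0,0,0,0,0,-0.097,0,0.005,0,0,0,-0.097,0,0.01,0,0,0,-0.097,0,0.015,0,0,0,-0.097,0.01,0.015,0,0,0,-0.097,0.015,0.015,0,0,0,-0.06,0.015,0.01,0,0,0,0,0.02,0.005,0,0,0,0,0.015,0,0,0,0,0,0.01,0,0,0,0,0,0,0,0,0,0,0,0,0,0,0,0,0],
)

```text
t: 6.75
eef_pos: [0.5352, -0.0802, 0.0969]
ee_rot: [3.14, -0.002, 1.581]
force: [-0.5, -1.5, -1.6]
width: 0.0357
```

```bash
python3 d.py .554 -.0837 .060 1.606
```

```text
d [ 0.0188 -0.0035 -0.0369] rot [-0.0021  0.0013  0.0253] F [-0.5 -1.5 -1.6] w 0.03565551963476662 q [ 0.21  0.28 -0.47 -0.   -0.83 -1.77]
```

apply_moves(
  increments=[0.009,-0.0015,-0.005,0,0,0.013,0.0085,-0.0015,-0.01,0,0,0.012,0,0,-0.015,0,0,0,0,0,-0.015,0,0,0,0,0,-0.012,0,0,0,0,0,-0.006,0,0,0,0,0,0,0,0,0,0,0,0,0,0,0],
)

```text
t: 7.42
eef_pos: [0.5529, -0.086, 0.0275]
ee_rot: [-3.141, -0.002, 1.61]
force: [0.5, 0.7, -0.3]
width: 0.0358
```

```bash
python3 d.py .554 -.0837 .0237 1.606
```

```text
d [ 0.0011  0.0023 -0.0038] rot [-0.0021 -0.0003 -0.0035] F [ 0.5  0.7 -0.3] w 0.03577051042757334 q [ 0.19  0.4  -0.49 -0.   -0.69 -1.72]
```

apply_moves(
  increments=[0.0015,0.003,-0.002,0,0,0,0,0,-0.002,0,0,0,0,0,0,0,0,0,0,0,0,0,0,0],
)

```text
t: 7.75
eef_pos: [0.5557, -0.0827, 0.0246]
ee_rot: [3.139, -0.002, 1.61]
force: [-0.1, 0.3, -0.4]
width: 0.0358
```

apply_moves(
  increments=[0,0,0,0,0,0,0,0,0,0,0,0,0,0,0,0,0,0,0,0,0,0,0,0],
  hand=0.3,
)

```text
t: 8.08
eef_pos: [0.5568, -0.0824, 0.0263]
ee_rot: [3.136, -0.003, 1.611]
force: [-0.5, -0.8, 0.8]
width: 0.0568
```

apply_moves(
  increments=[0,0,0.02,0,0,0,0,0,0.03,0,0,0,0,0,0.03,0,0,0,-0.02,0.02,0.03,0,0,0,-0.02,0.03,0.02,0,0,0,-0.02,0.04,0.01,0,0,0,-0.02,0.04,0,0,0,0,-0.015,0.04,0,0,0,0,-0.005,0.03,0,0,0,0,0,0.01,0,0,0,0,0,0,0,0,0,0],
  hand=0.3,
)

```text
t: 9.0
eef_pos: [0.4549, 0.1261, 0.1733]
ee_rot: [3.132, -0.008, 1.606]
force: [0.5, -0.1, -0.0]
width: 0.0614
```

```bash
python3 d.py .4447 .1225 .1 0
python3 - <<'E'
from h import *
a=save('top','t1')[180:270,120:375]; cv2.imwrite('pics/t1c.png',cv2.resize(a[:,:,::-1],None,fx=3.1,fy=3.1,interpolation=cv2.INTER_CUBIC))
save('wrist','w2')
for n in ('binder_clip','glue_stick','rubber_stamp'):
  for r in finder.landmark_of('wrist',n): print(n,r['conf'],np.round(r['point']),at('wrist',r['point'],0).round(4))
E
```

```text
d [-0.0102 -0.0036 -0.0733] rot [ 6.0000e-04  1.4200e-02 -1.6061e+00] F [ 0.5 -0.1 -0. ] w 0.06144254691251461 q [ 0.69  0.07 -0.52 -0.   -0.97 -2.22]
binder_clip 0.72 [380. 198.] [0.4539 0.2362 0.    ]
glue_stick 0.6 [284. 189.] [0.4477 0.1294 0.    ]
rubber_stamp 0.87 [189. 195.] [0.4567 0.0257 0.    ]
```

View pics/t1c.png

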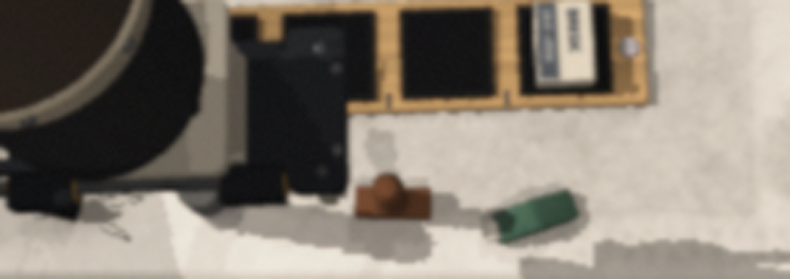

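View pics/w2.png

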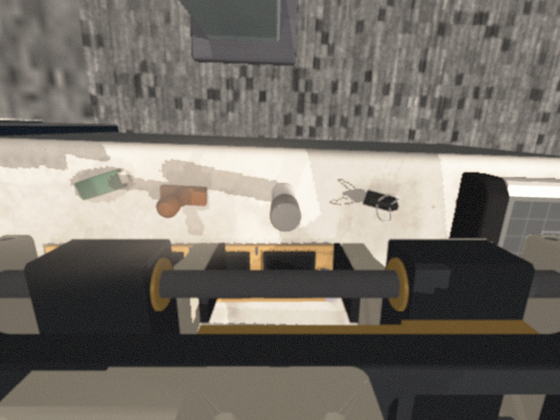

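The staple box sits on mat_4, to be checked without the arm in the way. In the wrist view the glue cap is at (285,213), the clip at (380,200) and the stamp at (182,200). Next comes the glue stick.

```bash
python3 - <<'E'
from h import *
print(at('wrist',(285,213),.088),at('top',(184.6,240.4),.088))
im=cv2.imread('pics/t1.png'); g=im.astype(int)
m=np.zeros(im.shape[:2],bool); m[150:215,280:325]=1
bx=m&~(g.max(2)<50)
print([at('top',(120+x/3.1,180+y/3.1),.027)[:2].round(4).tolist() for x,y in ((534,8),(590,0),(597,80),(538,87))])
E
python3 d.py .448 .129 .060 1.606
```

```text
[0.44894613 0.12808085 0.088     ] [0.45015571 0.12866029 0.088     ]
[[0.5753, -0.0646], [0.5805, -0.0998], [0.5287, -0.1035], [0.5242, -0.0668]]
d [-0.0072  0.0061 -0.1124] rot [-0.0073  0.0073  0.0043] F [ 0.4  0.1 -0.3] w 0.06141245573286021 q [ 0.68  0.07 -0.52 -0.   -0.97 -2.22]
```

The box centre measures (0.552, -0.084) against the mat's (0.554, -0.084), so it is well centred.

apply_moves(
  increments=[-0.003,0.003,-0.01,0,0.004,0,-0.003,0.003,-0.02,0,0.003,0,0,0,-0.025,0,0,0,0,0,-0.025,0,0,0,0,0,-0.02,0,0,0,0,0,-0.01,0,0,0,0,0,0,0,0,0,0,0,0,0,0,0],
)

```text
t: 9.92
eef_pos: [0.4486, 0.1212, 0.0541]
ee_rot: [-3.139, -0.005, 1.588]
force: [0.5, -0.7, 1.3]
width: 0.0615
```

```bash
python3 d.py .449 .1285 .060 1.606
```

```text
d [0.0004 0.0073 0.0059] rot [-0.0054 -0.0028  0.0185] F [ 0.5 -0.7  1.3] w 0.06146087188692177 q [ 0.68  0.23 -0.67 -0.01 -0.67 -2.23]
```

apply_moves(
  increments=[0,0.004,0.003,-0.003,0,0.009,0,0.003,0.003,-0.002,0,0.009,0,0,0,0,0,0,0,0,0,0,0,0],
)

```text
t: 10.25
eef_pos: [0.4498, 0.1285, 0.0624]
ee_rot: [-3.141, -0.001, 1.606]
force: [-0.2, -0.3, -0.7]
width: 0.0615
```

apply_moves(
  increments=[0,0,0,0,0,0,0,0,0,0,0,0,0,0,0,0,0,0,0,0,0,0,0,0,0,0,0,0,0,0,0,0,0,0,0,0,0,0,0,0,0,0,0,0,0,0,0,0],
  hand=1,
  force=15,
)

```text
t: 10.92
eef_pos: [0.4508, 0.1297, 0.0645]
ee_rot: [3.139, -0.004, 1.606]
force: [0.3, 0.9, 1.3]
width: 0.026
```

```bash
python3 d.py .546 .141 .069 1.606
```

```text
d [0.0952 0.0113 0.0045] rot [-0.004   0.0028 -0.0005] F [0.3 0.9 1.3] w 0.026027174777804137 q [ 0.7   0.22 -0.66 -0.   -0.69 -2.23]
```

apply_moves(
  increments=[0,0,0.015,0,0,0,0,0,0.02,0,0,0,0.005,0,0.015,0,0,0,0.015,0.002,0,0,0,0,0.02,0.002,0,0,0,0,0.02,0.002,0,0,0,0,0.015,0.002,0,0,0,0,0.01,0.001,0,0,0,0,0.005,0.001,0,0,0,0,0,0,0,0,0,0,0,0,0,0,0,0],
)

```text
t: 11.83
eef_pos: [0.5417, 0.1381, 0.1151]
ee_rot: [-3.139, -0.001, 1.606]
force: [-0.2, -0.7, -0.4]
width: 0.0262
```

```bash
python3 d.py .546 .141 .0735 1.606
```

```text
d [ 0.0043  0.0029 -0.0416] rot [-0.0013 -0.0022  0.0003] F [-0.2 -0.7 -0.4] w 0.026164578104135604 q [ 0.6   0.28 -0.4  -0.   -0.88 -2.13]
```

apply_moves(
  increments=[0.003,0.0015,-0.008,0,0,0,0.002,0.0015,-0.012,0,0,0,0,0,-0.01,0,0,0,0,0,-0.005,0,0,0,0,0,0,0,0,0,0,0,0,0,0,0],
)

```text
t: 12.33
eef_pos: [0.5434, 0.1407, 0.0769]
ee_rot: [-3.137, -0.001, 1.606]
force: [-0.2, -0.3, -0.5]
width: 0.0259
```

```bash
python3 d.py .547 .141 .0735 1.606
```

```text
d [ 0.0036  0.0003 -0.0034] rot [-0.0009 -0.0042 -0.0005] F [-0.2 -0.3 -0.5] w 0.02594767363156584 q [ 0.6   0.33 -0.44 -0.   -0.8  -2.13]
```

apply_moves(
  increments=[0.0035,0.0005,-0.002,0,-0.004,0,0,0,-0.0015,0,0,0,0,0,0,0,0,0,0,0,0,0,0,0],
)

```text
t: 12.67
eef_pos: [0.5474, 0.1415, 0.074]
ee_rot: [3.14, -0.001, 1.607]
force: [0.2, 0.4, -1.5]
width: 0.0259
```

apply_moves(
  increments=[0,0,0,0,0,0,0,0,0,0,0,0,0,0,0,0,0,0,0,0,0,0,0,0],
  hand=0.4,
)

```text
t: 13.0
eef_pos: [0.5481, 0.1418, 0.075]
ee_rot: [3.138, -0.002, 1.607]
force: [0.3, 0.4, 0.3]
width: 0.0469
```

apply_moves(
  increments=[0,0,0.02,0,0,0,0,0,0.025,0,0,0,0,0,0.025,0,0,0,0,0,0.015,0,0,0,-0.02,0.01,0.015,0,0,0,-0.03,0.015,0,0,0,0,-0.025,0.015,0,0,0,0,-0.015,0.015,0,0,0,0,0,0.015,0,0,0,0,0,0.01,0,0,0,0,0,0,0,0,0,0,0,0,0,0,0,0],
)

```text
t: 14.0
eef_pos: [0.4542, 0.2236, 0.1812]
ee_rot: [3.137, -0.005, 1.605]
force: [-0.5, -0.6, 0.1]
width: 0.0526
```

```bash
python3 - <<'E'
from h import *
a=save('top','t2')[175:270,110:375]
w=save('wrist','w3')
for c,n in (('wrist','binder_clip'),('top','glue_stick'),('wrist','rubber_stamp'),('scene','glue_stick')):
  if c=='scene': s=save('scene','s2')
  for r in finder.landmark_of(c,n): print(c,n,r['conf'],np.round(r['point']),at(c,r['point'],.009 if 'glue' in n else 0).round(4))
A=cv2.resize(w[140:250,200:400],(400,220)); B=cv2.resize(s[190:270,150:350],(400,220)) 
cv2.imwrite('pics/m2.png',np.vstack([cv2.resize(a,(800,287)),np.hstack([A,B])])[:,:,::-1])
E
python3 d.py .4535 .235 .0135 1.606
```

```text
wrist binder_clip 0.81 [296. 200.] [0.4597 0.2427 0.    ]
top glue_stick 0.83 [188. 196.] [0.552  0.1406 0.009 ]
top glue_stick 0.53 [140. 249.] [0.4475 0.2284 0.009 ]
wrist rubber_stamp 0.64 [ 97. 193.] [0.4585 0.0195 0.    ]
scene glue_stick 0.88 [196. 246.] [0.5446 0.1422 0.009 ]
d [-0.0008  0.0122 -0.1675] rot [-0.0047  0.0044  0.003 ] F [ 0.2 -0.8  0.1] w 0.05258523573461647 q [ 0.84  0.12 -0.44  0.   -1.   -2.38]
```

View pics/m2.png

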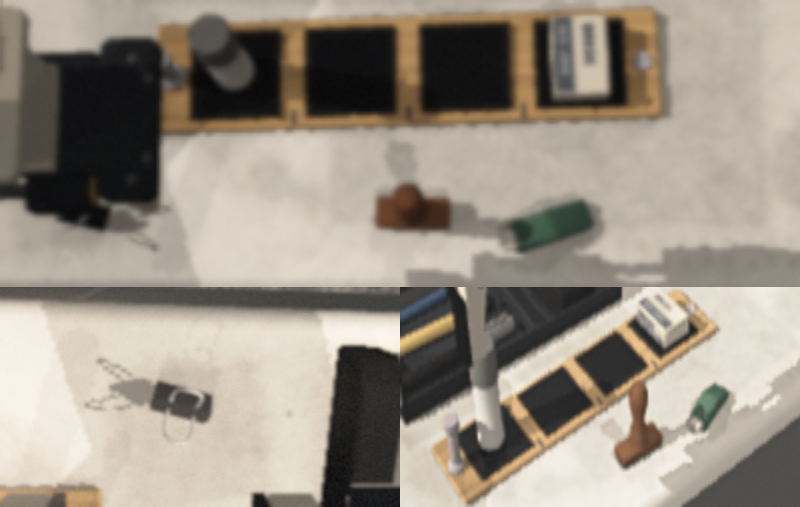

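Glue stick stands on mat_1, box on mat_4. The wrist crop shows the clip body between (152,400) and (210,405) of the montage, tilted about 12°. I work out its position.

```bash
python3 - <<'E'
from h import *
im=cv2.imread('pics/w3.png'); g=im.astype(int).max(2)
for th in (45,60,75):
    m=np.zeros(g.shape,bool); m[180:212,270:310]=g[180:212,270:310]<th
    for z in (.018,.009): blobs('wrist',m,z,60)
q=[(155,381),(213,393),(208,422),(150,412)]
print(np.array([at('wrist',(200+x/2,140+(y-287)/2),.009)[:2] for x,y in q]).round(4).tolist())
E
python3 d.py .4545 .236 .0135 1.355
```

```text
[277 188  10  12  61] mean [448.1 225. ] rect [449.6 225.1] [ 7.7 12. ] long axis deg 163.1
[277 188  10  12  61] mean [450.1 225.2] rect [451.5 225.2] [ 8.  12.4] long axis deg 163.1
[[0.4437, 0.2214], [0.4494, 0.2534], [0.4659, 0.2516], [0.4612, 0.2192]]
d [ 0.0002  0.0132 -0.1675] rot [-0.0042  0.0049 -0.248 ] F [ 0.2 -0.8  0.1] w 0.05258523573461647 q [ 0.84  0.12 -0.44  0.   -1.   -2.38]
```

Run:
```python
import cv2,numpy as np
a=cv2.imread('pics/w3.png')[130:270,330:470]; b=cv2.imread('pics/t0.png')[190:270,60:140]; c=cv2.imread('pics/s0.png')[250:420,0:170]
cv2.imwrite('pics/z2.png',np.hstack([cv2.resize(x,(266,400),interpolation=cv2.INTER_CUBIC) if 0 else cv2.resize(x,(266,266),interpolation=cv2.INTER_CUBIC) for x in(a,b,c)]))
```

```text
(no output)
```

View pics/z2.png

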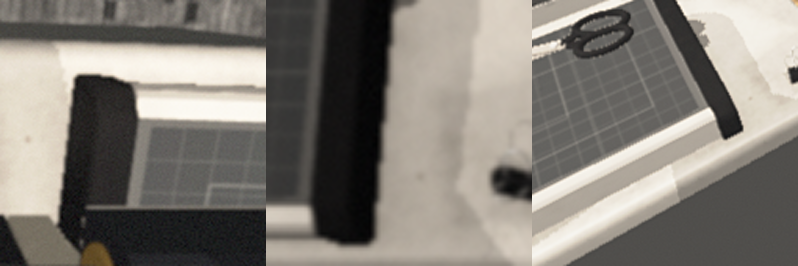

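The trimmer bar beside the clip is only about 30 mm high, so the gripper body clears it.

apply_moves(
  increments=[0,0.004,-0.01,0,0,-0.05,0,0.004,-0.02,0,0,-0.06,0,0.003,-0.025,0,0,-0.06,0,0.001,-0.025,0,0,-0.04,0,0,-0.025,0,0,0,0,0,-0.015,0,0,0,0,0,-0.005,0,0,0,0,0,0,0,0,0,0,0,0,0,0,0],
)

```text
t: 15.1
eef_pos: [0.4568, 0.2333, 0.053]
ee_rot: [3.133, -0.007, 1.378]
force: [0.3, 0.3, 0.5]
width: 0.0525
```

```bash
python3 d.py .4545 .2355 .0135 1.387
```

```text
d [-0.0023  0.0022 -0.0395] rot [-0.0053  0.0097  0.0088] F [0.3 0.3 0.5] w 0.052496704398637704 q [ 0.86  0.29 -0.58  0.01 -0.69 -2.63]
```

apply_moves(
  increments=[-0.0023,0.0025,0,-0.005,0.009,0.008,0,0,-0.005,0,0,0,0,0,-0.01,0,0,0,0,0,-0.01,0,0,0,0,0,-0.007,0,0,0,0,0,-0.003,0,0,0,0,0,0,0,0,0,0,0,0,0,0,0],
)

```text
t: 15.77
eef_pos: [0.457, 0.2387, 0.0196]
ee_rot: [3.137, -0.007, 1.388]
force: [0.5, 0.2, -0.1]
width: 0.0524
```

```bash
python3 d.py .4545 .2355 .0135 1.387
```

```text
d [-0.0025 -0.0032 -0.0061] rot [-0.0065  0.0062 -0.001 ] F [ 0.5  0.2 -0.1] w 0.052391833501270677 q [ 0.86  0.35 -0.6   0.   -0.61 -2.62]
```

apply_moves(
  increments=[-0.0025,-0.003,-0.003,-0.006,0.006,0,0,0,-0.003,0,0,0,0,0,0,0,0,0,0,0,0,0,0,0],
)

```text
t: 16.1
eef_pos: [0.4546, 0.2357, 0.0138]
ee_rot: [3.141, -0.001, 1.388]
force: [0.3, -0.5, 0.6]
width: 0.0526
```

apply_moves(
  increments=[0,0,0,0,0,0,0,0,0,0,0,0,0,0,0,0,0,0,0,0,0,0,0,0,0,0,0,0,0,0,0,0,0,0,0,0],
  hand=1,
  force=15,
)

```text
t: 16.6
eef_pos: [0.4549, 0.236, 0.0143]
ee_rot: [3.141, -0.002, 1.388]
force: [0.1, -0.2, -0.1]
width: 0.0319
```

```bash
python3 d.py .5515 -.009 .10 1.606
```

```text
d [ 0.0966 -0.245   0.0857] rot [-0.0016  0.001   0.2178] F [ 0.1 -0.2 -0.1] w 0.031946960891733184 q [ 0.86  0.36 -0.61 -0.   -0.6  -2.62]
```

apply_moves(
  increments=[0,0,0.02,0,0,0,0,0,0.025,0,0,0,0,0,0.025,0,0,0,0,-0.01,0.015,0,0,0,0,-0.02,0.005,0,0,0.02,0,-0.03,0,0,0,0.03,0,-0.03,0,0,0,0.03,0,-0.03,0,0,0,0.03,0.005,-0.03,0,0,0,0.03,0.012,-0.03,0,0,0,0.03,0.018,-0.025,0,0,0,0.02,0.02,-0.02,0,0,0,0.01,0.02,-0.01,0,0,0,0,0.012,0,0,0,0,0,0.005,0,0,0,0,0,0,0,0,0,0,0,0,0,0,0,0,0],
)

```text
t: 18.02
eef_pos: [0.547, -0.0108, 0.1093]
ee_rot: [3.138, -0.003, 1.601]
force: [0.1, 0.6, 0.3]
width: 0.032
```

```bash
python3 d.py .5515 -.009 .0233 1.606
```

```text
d [ 0.0045  0.0018 -0.086 ] rot [-0.0027  0.0032  0.0052] F [0.1 0.6 0.3] w 0.031952948815050015 q [ 0.34  0.27 -0.44 -0.   -0.86 -1.88]
```

apply_moves(
  increments=[0.004,0.002,-0.01,0,0,0.005,0,0,-0.018,0,0,0,0,0,-0.018,0,0,0,0,0,-0.014,0,0,0,0,0,-0.007,0,0,0,0,0,0,0,0,0,0,0,0,0,0,0],
)

```text
t: 18.6
eef_pos: [0.5476, -0.0046, 0.0384]
ee_rot: [3.138, -0.004, 1.613]
force: [0.1, -0.2, -0.3]
width: 0.0313
```

```bash
python3 d.py .5515 -.009 .0233 1.606
```

```text
d [ 0.0039 -0.0044 -0.0151] rot [-0.0037  0.0037 -0.0074] F [ 0.1 -0.2 -0.3] w 0.03128358851227216 q [ 0.35  0.36 -0.51 -0.   -0.69 -1.87]
```

apply_moves(
  increments=[0.004,-0.0045,-0.003,0,0.003,-0.007,0,0,-0.006,0,0,0,0,0,-0.004,0,0,0,0,0,0,0,0,0,0,0,0,0,0,0],
)

```text
t: 19.02
eef_pos: [0.5536, -0.0086, 0.0264]
ee_rot: [3.137, -0.005, 1.607]
force: [0.4, -0.2, -0.4]
width: 0.0314
```

```bash
python3 d.py .5515 -.009 .0233 1.606
```

```text
d [-0.0021 -0.0004 -0.0031] rot [-0.0047  0.0043 -0.0009] F [ 0.4 -0.2 -0.4] w 0.03142750532325263 q [ 0.34  0.39 -0.51 -0.   -0.67 -1.87]
```

apply_moves(
  increments=[-0.002,0,-0.0025,-0.004,0.004,0,0,0,-0.0005,0,0,0,0,0,0,0,0,0,0,0,0,0,0,0],
)

```text
t: 19.35
eef_pos: [0.5516, -0.0087, 0.0237]
ee_rot: [3.141, -0.0, 1.607]
force: [0.4, -0.9, 0.2]
width: 0.0319
```

apply_moves(
  increments=[0,0,0,0,0,0,0,0,0,0,0,0,0,0,0,0,0,0,0,0,0,0,0,0],
  hand=0.46,
)

```text
t: 19.68
eef_pos: [0.552, -0.0085, 0.0242]
ee_rot: [3.14, -0.001, 1.607]
force: [0.1, -0.3, -0.6]
width: 0.0464
```

apply_moves(
  increments=[0,0,0.015,0,0,0,0,0,0.02,0,0,0,0,0,0.025,0,0,0,0,0,0.025,0,0,0,-0.01,0.005,0.025,0,0,0,-0.02,0.007,0.02,0,0,0,-0.02,0.008,0.005,0,0,0,-0.02,0.007,0,0,0,0,-0.015,0.005,0,0,0,0,-0.01,0,0,0,0,0,0,0,0,0,0,0,0,0,0,0,0,0],
)

```text
t: 20.68
eef_pos: [0.4525, 0.0235, 0.1658]
ee_rot: [3.139, -0.002, 1.606]
force: [0.7, -0.6, 0.6]
width: 0.0471
```

```bash
python3 d.py .457 .0255 .040 1.606
python3 - <<'E'
from h import *
b=save('scene','s3'); w=save('wrist','w4')
for r in finder.landmark_of('wrist','rubber_stamp'): print(r['conf'],np.round(r['point']),at('wrist',r['point'],0).round(4))
for r in finder.landmark_of('scene','binder_clip'): print(r['conf'],np.round(r['point']),at('scene',r['point'],0.009).round(4))
cv2.imwrite('pics/m3.png',np.hstack([cv2.resize(w[130:260,190:370],(400,290)),cv2.resize(b[180:270,160:320],(400,290))])[:,:,::-1])
E
```

```text
d [ 0.0045  0.002  -0.1258] rot [-0.002   0.003  -0.0002] F [ 0.7 -0.6  0.6] w 0.04713659567547445 q [ 0.49  0.05 -0.56 -0.   -0.95 -2.02]
0.78 [280. 204.] [0.4597 0.0252 0.    ]
0.65 [256. 217.] [ 0.5504 -0.0076  0.009 ]
0.34 [253. 219.] [5.471e-01 5.000e-04 9.000e-03]
```

View pics/m3.png

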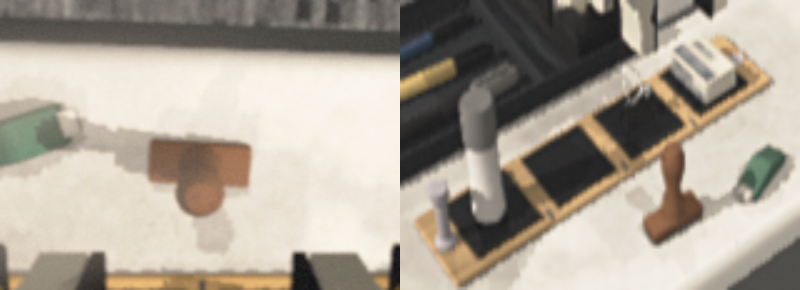

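The clip stands on mat_3, and the scene estimate (0.550, -0.008) matches the target. The stamp foot is near-aligned in the wrist view, so I compute its pose next.

```bash
python3 - <<'E'
from h import *
k=180/400,130/290
q=np.array([at('wrist',(190+x*k[0],130+y*k[1]),.012)[:2]*1000 for x,y in((150,140),(250,147),(248,187),(150,183))])
print(q.round(1).tolist(),q.mean(0)); 
for a,b in((0,1),(3,2)): v=q[b]-q[a]; print(np.degrees(np.arctan2(v[1],v[0])))
print(at('wrist',(190+201*k[0],130+196*k[1]),.065))
E
python3 d.py .4585 .025 .042 1.55
```

```text
[[445.1, 1.0], [446.9, 47.5], [466.2, 47.6], [465.8, 1.3]] [455.99419679  24.34411365]
87.85672596628257
89.51000560019601
[0.45533971 0.02471582 0.065     ]
d [ 0.0055  0.0016 -0.1232] rot [-0.0013  0.0018 -0.055 ] F [0.5 0.7 0.1] w 0.04682167693549603 q [ 0.49  0.05 -0.56 -0.   -0.95 -2.02]
```

Stamp centre is at (0.456, 0.0245) with an axis of about 88.7° (1.548 rad).

apply_moves(
  increments=[0.002,0.001,-0.01,0,0,-0.03,0,0,-0.018,0,0,-0.025,0,0,-0.018,0,0,0,0,0,-0.015,0,0,0,0,0,-0.008,0,0,0,0,0,0,0,0,0,0,0,0,0,0,0],
)

```text
t: 21.47
eef_pos: [0.459, 0.0233, 0.0924]
ee_rot: [3.141, 0.001, 1.544]
force: [0.3, -0.0, 1.3]
width: 0.0472
```

```bash
python3 d.py .456 .0245 .042 1.548
```

```text
d [-0.003   0.0012 -0.0504] rot [0.0007 0.0006 0.0037] F [ 0.3 -0.   1.3] w 0.04724756475562732 q [ 0.48  0.16 -0.64  0.   -0.77 -2.08]
```

apply_moves(
  increments=[-0.003,0.001,-0.004,0,0,0.003,0,0,-0.012,0,0,0,0,0,-0.014,0,0,0,0,0,-0.012,0,0,0,0,0,-0.005,0,0,0,0,0,0,0,0,0,0,0,0,0,0,0],
)

```text
t: 22.05
eef_pos: [0.4592, 0.0259, 0.0477]
ee_rot: [3.133, -0.002, 1.549]
force: [-0.1, -1.1, 1.1]
width: 0.0474
```

```bash
python3 d.py .456 .0245 .042 1.548
```

```text
d [-0.0032 -0.0014 -0.0057] rot [-0.0022  0.0083 -0.0007] F [-0.1 -1.1  1.1] w 0.04736689039963551 q [ 0.49  0.23 -0.7   0.   -0.64 -2.08]
```

apply_moves(
  increments=[-0.003,-0.0015,-0.003,0,0.008,0,0,0,-0.003,0,0,0,0,0,0,0,0,0,0,0,0,0,0,0],
)

```text
t: 22.38
eef_pos: [0.4573, 0.025, 0.0435]
ee_rot: [3.139, -0.004, 1.549]
force: [0.9, 0.6, -0.2]
width: 0.0468
```

apply_moves(
  increments=[0,0,0,0,0,0,0,0,0,0,0,0,0,0,0,0,0,0,0,0,0,0,0,0,0,0,0,0,0,0,0,0,0,0,0,0,0,0,0,0,0,0],
  hand=1,
  force=20,
)

```text
t: 22.97
eef_pos: [0.4577, 0.0251, 0.0442]
ee_rot: [3.137, -0.004, 1.549]
force: [-0.7, 1.0, -0.3]
width: 0.0179
```

```bash
python3 d.py .5486 .066 .09 1.606
```

```text
d [0.0909 0.0409 0.0458] rot [-0.0045  0.0042  0.0567] F [-0.7  1.  -0.3] w 0.017885608826731826 q [ 0.48  0.23 -0.7  -0.   -0.63 -2.07]
```

apply_moves(
  increments=[0,0,0.015,0,0,0,0,0,0.02,0,0,0,0,0,0.015,0,0,0.01,0.01,0.005,0,0,0,0.01,0.018,0.008,0,0,0,0.01,0.02,0.009,0,0,0,0.01,0.018,0.008,0,0,0,0.01,0.012,0.005,0,0,0,0.005,0.006,0.002,0,0,0,0,0,0,0,0,0,0,0,0,0,0,0,0],
)

```text
t: 23.88
eef_pos: [0.5448, 0.0639, 0.0922]
ee_rot: [3.141, -0.003, 1.607]
force: [-0.3, -0.8, -1.2]
width: 0.0176
```

```bash
python3 d.py .5496 .066 .0532 1.61
```

```text
d [ 0.0048  0.0021 -0.039 ] rot [-0.0034  0.0001  0.0032] F [-0.3 -0.8 -1.2] w 0.017591509026352085 q [ 0.47  0.29 -0.45 -0.   -0.82 -2.  ]
```

apply_moves(
  increments=[0.004,0.002,-0.005,0,0,0.003,0,0,-0.01,0,0,0,0,0,-0.01,0,0,0,0,0,-0.005,0,0,0,0,0,0,0,0,0,0,0,0,0,0,0],
)

```text
t: 24.38
eef_pos: [0.5454, 0.0645, 0.0575]
ee_rot: [-3.138, -0.003, 1.609]
force: [0.2, -0.6, 0.3]
width: 0.0176
```

```bash
python3 d.py .5496 .066 .0532 1.61
```

```text
d [ 0.0042  0.0015 -0.0043] rot [-0.0024 -0.0034  0.0012] F [ 0.2 -0.6  0.3] w 0.017607963082493957 q [ 0.47  0.34 -0.48 -0.01 -0.75 -2.  ]
```

apply_moves(
  increments=[0.004,0.0015,-0.002,0,-0.003,0,0,0,-0.002,0,0,0,0,0,0,0,0,0,0,0,0,0,0,0],
)

```text
t: 24.72
eef_pos: [0.5499, 0.0661, 0.0535]
ee_rot: [3.141, -0.002, 1.609]
force: [0.9, -0.8, -0.7]
width: 0.0178
```

apply_moves(
  increments=[0,0,-0.0005,0,0,0,0,0,0,0,0,0,0,0,0,0,0,0],
)

```text
t: 24.97
eef_pos: [0.5503, 0.0663, 0.0535]
ee_rot: [3.14, -0.003, 1.609]
force: [0.6, -0.0, -0.6]
width: 0.0178
```

apply_moves(
  increments=[0,0,0,0,0,0,0,0,0,0,0,0,0,0,0,0,0,0,0,0,0,0,0,0],
  hand=0.55,
)

```text
t: 25.3
eef_pos: [0.5506, 0.0664, 0.0541]
ee_rot: [3.139, -0.003, 1.609]
force: [0.2, -0.7, 0.1]
width: 0.0372
```

apply_moves(
  increments=[0,0,0.015,0,0,0,0,0,0.02,0,0,0,0,0,0.025,0,0,0,0,0,0.025,0,0,0,-0.02,0.03,0.03,0,0,0,-0.02,0.035,0.01,0,0,0,-0.02,0.035,0,0,0,0,-0.02,0.035,0,0,0,0,-0.02,0.035,0,0,0,0,-0.02,0.035,0,0,0,0,-0.01,0.03,0,0,0,0,0,0.03,0,0,0,0,0,0.02,0,0,0,0,0,0,0,0,0,0],
)

```text
t: 26.47
eef_pos: [0.4146, 0.358, 0.1839]
ee_rot: [3.137, -0.01, 1.604]
force: [1.3, 1.1, -0.3]
width: 0.0394
```

Run:
```python
from h import *
a=save('top','t4'); b=save('scene','s4')
for c in ('top','scene'):
 if c=='scene': pass
 for n in ['glue_stick','rubber_stamp','binder_clip','staples_box']:
  for r in finder.landmark_of(c,n)[:1]: print(c,n,round(r['conf'],2),at(c,r['point'],.009).round(4))
cv2.imwrite('pics/m4.png',np.vstack([cv2.resize(a[165:275,120:350],(760,363)),cv2.resize(b[185:265,150:350],(590,236)).__class__(0) if 0 else cv2.resize(b[185:245,150:340],(760,240))])[:,:,::-1])
```

```text
top glue_stick 0.71 [0.5526 0.1422 0.009 ]
top rubber_stamp 0.64 [0.5439 0.0679 0.009 ]
top binder_clip 0.47 [ 0.5477 -0.0102  0.009 ]
top staples_box 0.7 [ 0.5504 -0.0892  0.009 ]
scene glue_stick 0.68 [0.5443 0.1488 0.009 ]
scene rubber_stamp 0.56 [0.5515 0.0618 0.009 ]
scene binder_clip 0.69 [ 0.5676 -0.0061  0.009 ]
scene staples_box 0.81 [ 0.558  -0.0822  0.009 ]
```

View pics/m4.png

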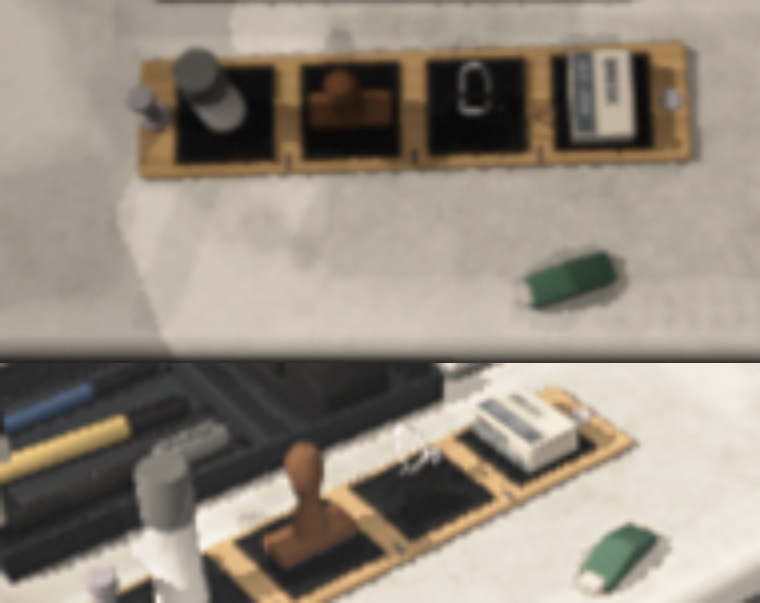

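```bash
python3 - <<'E'
from h import *
f=lambda x,y,z: at('top',(120+x*230/760,165+y*110/363),z)[:2].round(4)
print('cap',f(197,72,.097),'stamp knob',f(341,84,.070),'clip',f(475,90,.038),f(475,90,.045))
print('glue foot bottom-right check; stamp foot',np.mean([f(x,y,.021) for x,y in((308,80),(390,77),(392,122),(310,127))],0))
print('box',np.mean([f(x,y,.027) for x,y in((569,56),(632,48),(636,136),(572,141))],0),'mat check',[f(x,y,.009) for x,y in ((226,114),(351,112),(477,107),(603,102))])
E
python3 d.py 0 0 0 0
```

```text
cap [0.5464 0.1402] stamp knob [0.5472 0.0646] clip [ 0.5526 -0.0096] [ 0.5507 -0.0098]
glue foot bottom-right check; stamp foot [0.550225 0.064675]
box [ 0.5527   -0.083875] mat check [array([0.5456, 0.1398]), array([0.5469, 0.0652]), array([ 0.5501, -0.0099]), array([ 0.5532, -0.0851])]
d [-0.4151 -0.3538 -0.1839] rot [-0.0043  0.0103 -1.6003] F [ 0.6 -1.2  0.5] w 0.03976792831472932 q [ 1.06  0.18 -0.36 -0.   -1.02 -2.6 ]
```

All four are within about 3 mm of their mat centres and the arm is well clear. I hand the job in.

```bash
python3 -c "
from station import arm
print(arm.job_done())"
```

```text
the job is handed in; nothing more can be done
None
```

I set all four things out on the board in order of height and handed the job in at about 27 s of the 99 s allowed. From the end with the steel post (the +y end), they stand like this:
- **Mat 1:** glue stick
- **Mat 2:** rubber stamp
- **Mat 3:** binder clip
- **Mat 4:** staple box

**Last checks:** The final top picture put each item within about 3 mm of its mat's centre. The top and scene pictures showed everything upright and released, with the gripper well clear. The wrist force readings I saw stayed around 1 to 2 N.

**What disagreed:** Some estimates from the trained networks in the last pictures were 5 to 16 mm off. The worst was the clip seen by the scene camera, at x = 0.568 against 0.551. My own reading of the clip's wire arms in the top picture was within 2 mm of the mat centre, and so was the arm's position when it let the clip go, so I relied on those. The clip's black body could not be measured directly against the black mat.

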